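# Crack a stuck desiccator lid and hold it ajar

### The arm

A 6-joint arm with a two-finger parallel gripper is mounted at the origin on the work surface. World frame = base frame: x ahead of the robot, y to its left, z up, the work surface at z = 0. Lengths are in m, angles in degrees, forces in N, time in s.
With the tool pointing down it reaches from about 0.35 to 0.875 m from the base axis. Payload 4.2 kg.
Tool frame: the origin (TCP) lies on the centre line of the jaws, within the pads' length; the fingertips stand 8 mm ahead of it and the grasp point (between the pads) lies 11 mm behind it; z points along the fingers, y is the direction in which the jaws open and shut (so a half turn about z gives the same grasp; the last joint's range is limited). The gripper opens to 87 mm and grips with 3 to 60 N. Pads are 19 mm wide; open, the fingers measure 117 mm over their backs; the gripper's body (75 mm by 190 mm) begins 51 mm behind the grasp point.
Start: joints at [-54.683, 22.042, 0.453, 0, -68.411, -14.817], TCP at [0.219, -0.585, 0.231] pointing down, gripper open.
Joint ranges: [-179.83, 179.83], [-69.29, 118.12], [-61.27, 80.66], [-181.25, 117.63], [-171.15, -9.14], [-177.46, 177.46]. Speed limits (degrees/s): [159.86, 159.86, 180, 180, 180, 180].

### API

Orientations are given as a 3x3 rotation matrix whose columns are the frame's x, y, z axes.
In Python, from station import sense, capture, finish_job, recognise gives the robot as it stands.
- The arm moves only by the tool apply_moves, never from a script. Its argument "plan" is a list that holds one entry, the list of rows, each a list of 7 numbers: the opening in per cent of the stroke, from 0 (shut) to 100 (fully open), then the shift along the world's x, y, z in units of 25 mm (1.0 is 25 mm), then the turn, a rotation vector about the world's x, y, z in rad. A call has 1 to 12 rows; each row shifts and turns the pose as measured when the row begins; what a row does not reach is not made up. A row lasts 1/12 s, in which the tool goes at most 41.7 mm and 7.16 degrees, less where a joint would pass 70% of its speed; a pose out of reach is approached as far as the arm can. A call is refused whole if a number of a shift passes 1 or a number of a turn 0.125, either way. A call with a gripper value outside its range is refused whole. The fingers move at their own pace and stop on an object; the grip force is fixed at half the most. Time passes only in rows, so rows that do not move let the fingers close. It gives the time, the measured TCP pose, the force and the opening at its end, in the units of the state.
- sense(): the state, without advancing time (a new reading comes with each control period).
- capture(name): name is "scene" or "top"; returns a dict with "pixels" (420x560x3 uint8, red, green, blue), "depth" (420x560 float32, m along the optical axis (not along the pixel's ray), 0 where there is no reading), "mtx" (3x3 intrinsics, pixels), "R" (3x3) and "t" (3): a world point X has camera coordinates R X + t. Camera axes: x right, y down, z forward; pixel columns grow to the right and rows downward; lengths in m; the calibration is good to about 2 mm. A picture is of the moment at which its call begins.
- finish_job(): hands the job in, once; it reports no verdict.
Trained networks look in a picture, given as the dict that the camera call returned (one of the last four; its "shot" number tells which), for a name from the list of things; names that differ only in an ending like _2 or _b are one class to them, and where a whole thing is asked for, a point or a joint stands for the part that bears it (a point fixed in the world has none). Each returns a list of dicts, best first, with "score" (0 to 1); they miss things now and then, are a little off and sometimes report something else, mostly with a low value. They report only what shows in the picture. A call takes as long as a camera call.
- recognise(label, picture): "at" ([x, y, z] in m, in the coordinates of the camera as it stood for that picture, good to about 4 mm: the middle of the surface that is visible of it).
The state is a dict: "time_s": time; "joints": joint angles; "joint_velocities": joint speeds; "effort": joint torques, N m; "tcp_pos": TCP position; "ee_rot": TCP orientation; "wrist_force": force on the tool from outside, world axes, zero at the start; "moment": the same for the moment, N m; "gripper_width": opening from 0.0 (shut) to 1.0 (fully open).
Only numpy, scipy, OpenCV 4.12 (cv2) and the standard library are available. Lean on these libraries where they do the work, as an engineer would, in place of code of your own. Each camera call takes 0.05 s, during which the arm holds its last target.

### The job

Two small desiccators with dried fish in them stand on the lab bench, and only one of them may be open at a time: first press the lid with the blue knob, which is sitting proud of its jar, down until it is fully home all round. Then grip the green knob, pull that lid up until its sticky seal lets go, and hold it level and clear of its jar, just a finger's breadth (about 15 mm) above the rim, so that the air can creep in. Finish while still holding it there; do not take the lid away, and leave the other things on the bench where they are.

Things in the scene. Friction and masses are not known exactly. Their poses are not given: they have to be found in the camera images.
- jar_blue: white plastic desiccator base with a blue band round its rim, 180 mm across the rim and 95 mm high, in a black holding ring (198 mm across) fixed to the bench; it does not move. Origin: centre of the underside, on the bench; z up. The lid's flange seats on top of the rim at 95 mm.
- jar_green: the same desiccator base with a green band, also fixed to the bench. Origin: centre of the underside, on the bench; z up; rim at 95 mm.
- blue_rim (a point): centre of the mouth of the blue-banded base, level with the top of its rim (95 mm above the bench)
- green_rim (a point): centre of the mouth of the green-banded base, level with the top of its rim (95 mm above the bench)
- lid_blue: loose clear domed lid with blue knob, 0.3 to 0.55 kg. Origin: centre of the flange's underside, z up. Flange 185 mm across, 6 mm thick; dome up to 50 mm; a spigot with a silicone ring reaches 12 mm down into the mouth. Starts level but proud, flange about 9 mm above the rim, its ring on a springy lip inside the mouth; 3 to 15 N down on the knob snaps it home (flange on the rim) and it stays.
- lid_green: same lid with green knob, seated, stuck by its seal. Origin: centre of the flange's underside, z up. The upward pull rises to a peak of 12 to 22 N (weight included) in the first 2 to 3 mm of lift, then drops quickly as the silicone ring snaps past the lip; from about 9.5 mm the lid is free and only its weight is left. The spigot is clear of the mouth from 12 mm up.
- blue_knob (a point): middle of the blue knob, 74 mm above that lid's origin. The knob is a smooth upright cylinder 32 mm across, from 62 to 86 mm above the lid's origin, flat on top (181 mm above the bench when the lid is home), on a 20 mm stem
- green_knob (a point): middle of the green knob, 74 mm above that lid's origin: the place to grip, any way round, firmly (40 N or more). Same knob: 32 mm across, from 62 to 86 mm above the lid's origin; the dome's top is 24 mm below this point
- tube_rack: bystander: blue tube rack 104 x 208 mm, 104 mm high with its green-capped tubes; origin centre of the underside
- pot: bystander: white specimen pot with red cap, 68 mm across, 58 mm high, between the jars; origin centre of the underside
- caliper: bystander: caliper 200 mm long lying flat, 13 mm high; origin centre of the underside
- wash_bottle: bystander: white wash bottle 74 mm across, with blue spout up to 190 mm high; origin centre of the underside
- petri_dish: bystander: clear dish 88 mm across, 14 mm high; origin centre of the underside
- foil_tray: bystander: foil-covered tray 158 x 118 mm, 37 mm high; origin centre of the underside
- forceps: bystander: steel forceps 140 mm long lying flat between the jars, 9 mm high; origin centre of the underside

How it is judged:
By the outcome, as a careful person would: the job done as asked, in the order asked, and still so for the second after the job is handed in, while the arm keeps its last pose, push and grip.
It also fails if it takes over 51 s, if anything falls off the work surface, if the arm or the gripper's body presses on something with over 40 N, if the wrist force passes 120 N, or if a joint passes its speed limit or range.

## Working session

There is one attempt and no reset: what is moved stays moved. The work goes in short steps, Python scripts to look and compute and a tool call to move; the robot and the scene stay as the last step left them, time stands still between calls to the robot, and variables do not carry over. Pictures are saved under pics/ and viewed, and the job is handed in when it is done.

Besides the shell and the picture viewer there is one more tool, called after "Emit:" in YAML: its name, and indented under it one key for each argument. apply_moves: Moves the arm, as the interface text tells. Its arguments: {"type":"object","properties":{"plan":{"type":"array","items":{"type":"array","items":{"type":"array","items":{"type":"number"}}}}},"required":["plan"]}

```bash
ls; mkdir -p pics
python3 - <<'E'
from station import sense,capture,recognise
import cv2,numpy as np
s=sense();print({k:np.round(v,3).tolist() for k,v in s.items()})
for n in("scene","top"):
    c=capture(n);cv2.imwrite(f"pics/{n}0.png",c["pixels"][:,:,::-1])
    np.savez(f"{n}0.npz",**{k:v for k,v in c.items()})
    for l in("blue_knob","green_knob","lid_blue","lid_green","jar_blue","jar_green","wash_bottle","tube_rack","pot"):
        for r in recognise(l,c)[:2]:
            print(n,l,round(r["score"],2),np.round(c["R"].T@(np.array(r["at"])-c["t"]),4))
E
```

```text
pics
{'time_s': 0.0, 'joints': [-54.685, 22.092, 0.38, -0.028, -68.409, -14.816], 'joint_velocities': [-0.019, -0.065, 0.075, 0.003, -0.075, -0.089], 'effort': [-0.002, -39.067, 18.74, 4.22, 0.011, -0.0], 'tcp_pos': [0.219, -0.585, 0.229], 'ee_rot': [[-0.937, -0.35, -0.001], [-0.35, 0.937, 0.002], [0.0, 0.002, -1.0]], 'wrist_force': [0.421, -0.119, -0.529], 'moment': [0.013, 0.022, -0.026], 'gripper_width': 1.0}
scene blue_knob 0.56 [0.5599 0.2171 0.1321]
scene green_knob 0.9 [ 0.5951 -0.1791  0.1255]
scene lid_blue 0.83 [0.5603 0.2177 0.1348]
scene lid_green 0.82 [ 0.5952 -0.1811  0.1236]
scene jar_blue 0.65 [ 0.5986 -0.1808  0.1245]
scene jar_blue 0.57 [0.5932 0.2335 0.0191]
scene jar_green 0.89 [ 0.6149 -0.1482  0.0294]
scene wash_bottle 0.9 [0.566  0.483  0.0959]
scene tube_rack 0.8 [ 0.7791 -0.0748  0.0626]
scene pot 0.58 [0.6171 0.0261 0.0535]
top blue_knob 0.63 [0.5195 0.1953 0.1342]
top green_knob 0.84 [ 0.5584 -0.197   0.1281]
top lid_blue 0.93 [0.5219 0.1965 0.1384]
top lid_green 0.61 [ 0.5578 -0.1988  0.1269]
top jar_blue 0.58 [0.4588 0.1413 0.0099]
top jar_green 0.91 [ 0.4923 -0.1549  0.0093]
top wash_bottle 0.88 [0.5313 0.4587 0.1154]
top tube_rack 0.6 [ 0.7539 -0.0865  0.0633]
top tube_rack 0.22 [ 0.5599 -0.198   0.1272]
top pot 0.8 [0.6001 0.0185 0.0526]
```

View pics/scene0.png

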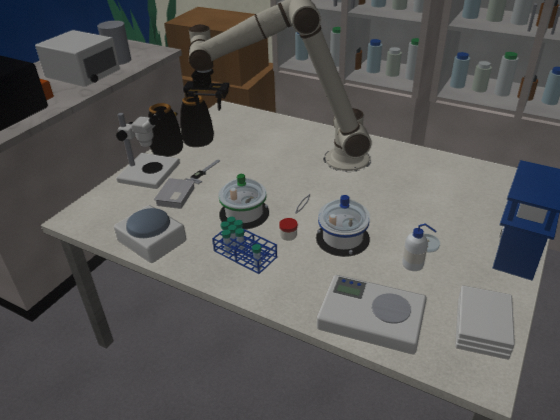

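View pics/top0.png

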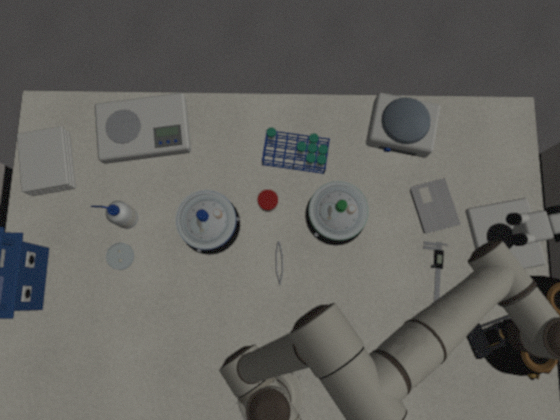

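Run:
```python
import numpy as np,cv2
for n in("scene","top"):
    c=np.load(n+"0.npz");d=c["depth"];m=c["mtx"];R=c["R"];t=c["t"]
    print(n,"cam",-R.T@t)
    v,u=np.mgrid[:420,:560];P=np.stack([(u-m[0,2])/m[0,0]*d,(v-m[1,2])/m[1,1]*d,d],-1)
    W=(P-t)@R
    hsv=cv2.cvtColor(c["pixels"],cv2.COLOR_RGB2HSV)
    z=W[...,2];ok=d>0
    for nm,(x,y) in dict(blue=(.54,.205),green=(.575,-.19)).items():
        k=ok&(np.hypot(W[...,0]-x,W[...,1]-y)<.08)&(z>.16)&(z<.22)
        print(nm,k.sum(),np.median(W[k],0) if k.sum() else "", np.percentile(z[k],[5,50,80,95]) if k.sum() else "")
        if k.sum():
            top=k&(z>np.percentile(z[k],50)-.003)
            w=W[top];print("  top",len(w),(w.min(0)+w.max(0))/2,np.ptp(w,0),cv2.minEnclosingCircle(w[:,:2].astype(np.float32)))
```

```text
scene cam [1.90903403 0.75028637 1.25683834]
blue 85 [0.53510408 0.20712997 0.18384556] [0.16660162 0.18384556 0.18954012 0.19239796]
  top 56 [0.52815366 0.20654831 0.18845629] [0.03428503 0.03049961 0.01482058] ((0.527838945388794, 0.20397600531578064), 0.020252861082553864)
green 64 [ 0.57276952 -0.19923134  0.17777743] [0.16265048 0.17777743 0.18150048 0.18440072]
  top 42 [ 0.5647262  -0.20150984  0.18044098] [0.03533621 0.03269373 0.00973747] ((0.5652063488960266, -0.2017238587141037), 0.018248513340950012)
top cam [ 0.27734886 -0.02477244  1.58956825]
blue 105 [0.52385849 0.20254563 0.18832398] [0.17553941 0.18832398 0.19092115 0.19342359]
  top 81 [0.52390082 0.20285293 0.19223038] [0.0298979  0.02966244 0.01328169] ((0.5244311690330505, 0.20364972949028015), 0.016049426048994064)
green 106 [ 0.56093086 -0.20268033  0.18055722] [0.1684916  0.18055722 0.1837257  0.18655549]
  top 78 [ 0.56259432 -0.2027179   0.18272611] [0.02977569 0.02901657 0.00937617] ((0.5624334812164307, -0.2025017887353897), 0.01555417850613594)
```

The scene view shows the green jar at about (243,200) and the blue one at (344,222). From the top camera the green knob is at (341,206) and the blue at (202,215). Depth puts the blue knob at about (0.5245, 0.2035) with its top at 0.190, which is proud. The green knob is at about (0.5625, -0.2025) with its top at 0.181. I'll move over to the blue knob with the gripper closed.

Emit:
apply_moves:
  plan:
    - [[0,0.5,0.5,0.5,0,0,0],[0,0.95,1,0.5,0,0,0],[0,0.95,1,0.4,0,0,0],[0,0.95,1,0,0,0,0],[0,0.95,1,0,0,0,0],[0,0.95,1,0,0,0,0],[0,0.95,1,0,0,0,0],[0,0.95,1,0,0,0,0],[0,0.95,1,0,0,0,0],[0,0.95,1,0,0,0,0],[0,0.95,1,0,0,0,0],[0,0.95,1,0,0,0,0]]

```text
time_s: 2.0
tcp_pos: [0.4978, -0.2881, 0.2677]
ee_rot: [[-0.941, -0.338, 0.003], [-0.338, 0.941, -0.001], [-0.002, -0.002, -1.0]]
wrist_force: [0.6, -0.4, 0.1]
gripper_width: 0.174
```

Emit:
apply_moves:
  plan:
    - [[0,0.1,1,0,0,0,0],[0,0.1,1,0,0,0,0],[0,0.1,1,0,0,0,0],[0,0.1,1,0,0,0,0],[0,0.1,1,0,0,0,0],[0,0.1,1,0,0,0,0],[0,0.1,1,0,0,0,0],[0,0.1,1,0,0,0,0],[0,0.1,1,0,0,0,0],[0,0.1,1,0,0,0,0],[0,0.1,1,0,0,0,0],[0,0,1,0,0,0,0]]

```text
time_s: 3.0
tcp_pos: [0.5304, 0.0286, 0.2681]
ee_rot: [[-0.94, -0.342, 0.007], [-0.342, 0.94, -0.001], [-0.006, -0.004, -1.0]]
wrist_force: [0.9, 1.0, 0.3]
gripper_width: 0.005
```

Emit:
apply_moves:
  plan:
    - [[0,0,1,0,0,0,0],[0,0,1,0,0,0,0],[0,0,1,0,0,0,0],[0,0,1,0,0,0,0],[0,0,1,0,0,0,0],[0,0,0.8,0,0,0,0],[0,0,0.5,0,0,0,0],[0,0,0.2,0,0,0,0],[0,0,0,0,0,0,0]]

```text
time_s: 3.75
tcp_pos: [0.5293, 0.2038, 0.269]
ee_rot: [[-0.937, -0.348, 0.009], [-0.348, 0.938, 0.0], [-0.009, -0.003, -1.0]]
wrist_force: [0.1, -0.8, -0.3]
gripper_width: 0.007
```

Run:
```python
from station import sense
import numpy as np
s=sense();print({k:np.round(v,4).tolist() for k,v in s.items()})
```

```text
{'time_s': 3.75, 'joints': [37.6045, 14.7031, -4.742, 0.3422, -70.1247, -107.3558], 'joint_velocities': [0.1601, 0.0674, -0.0778, 0.1531, -0.3589, 0.2021], 'effort': [0.5232, -32.5326, 19.1162, 4.2193, -0.0419, -0.0514], 'tcp_pos': [0.5293, 0.2038, 0.269], 'ee_rot': [[-0.9375, -0.348, 0.0094], [-0.348, 0.9375, 0.0001], [-0.0088, -0.0031, -1.0]], 'wrist_force': [0.1482, -0.8081, -0.3324], 'moment': [-0.0326, 0.0044, 0.0374], 'gripper_width': 0.0065}
```

Emit:
apply_moves:
  plan:
    - [[0,-0.18,0,-0.6,0,0.009,0],[0,0,0,-0.7,0,0,0],[0,0,0,-0.6,0,0,0],[0,0,0,-0.4,0,0,0],[0,0,0,-0.1,0,0,0],[0,0,0,0,0,0,0]]

```text
time_s: 4.25
tcp_pos: [0.5253, 0.1992, 0.2086]
ee_rot: [[-0.939, -0.344, 0.003], [-0.344, 0.939, 0.001], [-0.003, -0.0, -1.0]]
wrist_force: [0.4, -0.0, 0.2]
gripper_width: 0.007
```

Run:
```python
from station import sense,capture
import cv2,numpy as np
print(sense()["tcp_pos"],sense()["wrist_force"])
a=[]
for n,(r,c0) in dict(scene=(215,345),top=(215,205)).items():
    c=capture(n);p=c["pixels"][r-50:r+50,c0-65:c0+65,::-1]
    a.append(cv2.resize(p,None,fx=4,fy=4,interpolation=cv2.INTER_CUBIC)[:, :400] if 0 else cv2.resize(p,(520,400),interpolation=cv2.INTER_CUBIC))
cv2.imwrite("pics/b1.png",cv2.resize(np.hstack(a),(800,308)))
```

```text
[0.52530989 0.19916423 0.20856779] [ 0.38379639 -0.02696549  0.15926703]
```

View pics/b1.png

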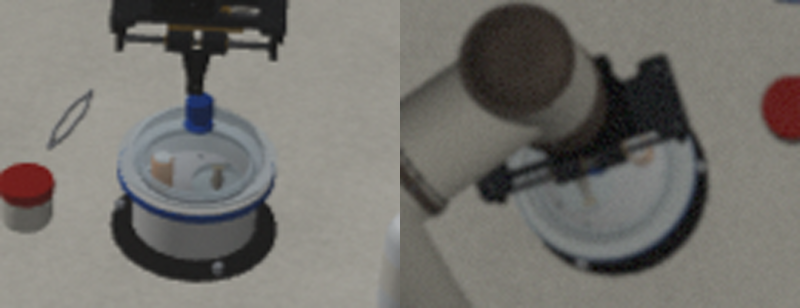

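The crop shows the closed fingertips just above the blue knob at (200,95), about 4 mm short in y. I'll correct that and press down in small steps.

Emit:
apply_moves:
  plan:
    - [[0,-0.03,0.17,0,0,0,0],[0,0,0,-0.15,0,0,0],[0,0,0,-0.15,0,0,0],[0,0,0,-0.1,0,0,0],[0,0,0,0,0,0,0]]

```text
time_s: 4.77
tcp_pos: [0.5265, 0.2051, 0.2018]
ee_rot: [[-0.939, -0.345, 0.01], [-0.344, 0.939, 0.005], [-0.011, 0.001, -1.0]]
wrist_force: [-0.7, 0.3, -0.0]
gripper_width: 0.002
```

Emit:
apply_moves:
  plan:
    - [[0,0,0,-0.1,0,0,0],[0,0,0,-0.1,0,0,0],[0,0,0,-0.1,0,0,0]]

```text
time_s: 5.02
tcp_pos: [0.5278, 0.2054, 0.1968]
ee_rot: [[-0.938, -0.346, 0.014], [-0.346, 0.938, 0.005], [-0.015, 0.0, -1.0]]
wrist_force: [-1.3, -2.2, 8.5]
gripper_width: 0.01
```

Emit:
apply_moves:
  plan:
    - [[0,-0.06,-0.04,-0.12,0,0.01,0],[0,0,0,-0.15,0,0,0],[0,0,0,-0.15,0,0,0]]

```text
time_s: 5.27
tcp_pos: [0.5287, 0.2048, 0.1893]
ee_rot: [[-0.938, -0.347, 0.011], [-0.347, 0.938, 0.007], [-0.013, 0.003, -1.0]]
wrist_force: [-10.2, 1.4, 29.1]
gripper_width: 0.007
```

Emit:
apply_moves:
  plan:
    - [[0,-0.05,0,0,0,0,0],[0,0,0,-0.02,0,0,0]]

```text
time_s: 5.43
tcp_pos: [0.528, 0.205, 0.1895]
ee_rot: [[-0.937, -0.348, 0.013], [-0.348, 0.938, 0.007], [-0.015, 0.002, -1.0]]
wrist_force: [-2.8, 0.3, 7.8]
gripper_width: 0.013
```

Emit:
apply_moves:
  plan:
    - [[0,0,0,0.3,0,0,0],[0,0,0,0.6,0,0,0],[0,0,0,0.8,0,0,0],[0,0,0,0.8,0,0,0],[0,0,-1,0.2,0,0,0],[100,0,-1,0,0,0,0],[100,0,-1,0,0,0,0],[100,0,-1,0,0,0,0],[100,0,-1,0,0,0,0],[100,0,-1,0,0,0,0],[100,0,-1,0,0,0,0],[100,0,-1,0,0,0,0]]

```text
time_s: 6.43
tcp_pos: [0.5223, 0.0018, 0.2536]
ee_rot: [[-0.935, -0.355, -0.0], [-0.355, 0.935, 0.006], [-0.002, 0.006, -1.0]]
wrist_force: [1.7, -0.2, 0.7]
gripper_width: 0.45
```

```bash
cat > h.py <<'E'
from station import sense,capture
import cv2,numpy as np
def look(n):
    c=capture(n);d=c["depth"];m=c["mtx"];R=c["R"];t=c["t"]
    v,u=np.mgrid[:420,:560];P=np.stack([(u-m[0,2])/m[0,0]*d,(v-m[1,2])/m[1,1]*d,d],-1)
    return c,(P-t)@R
def tops(c,W,xy=dict(blue=(.525,.2035),green=(.5625,-.2025))):
    z=W[...,2];ok=c["depth"]>0
    for nm,(x,y) in xy.items():
        r=np.hypot(W[...,0]-x,W[...,1]-y)
        k=ok&(r<.03)&(z>.16)&(z<.24)
        if k.sum(): print(nm,k.sum(),np.median(W[k],0),np.percentile(z[k],[50,80,95]))
        f=ok&(r>.075)&(r<.09)&(z>.06)&(z<.13)
        if f.sum():
            A=np.c_[W[f][:,0]-x,W[f][:,1]-y,np.ones(f.sum())];q=np.linalg.lstsq(A,z[f],rcond=None)[0]
            print("  flange ring",f.sum(),np.median(z[f]).round(4),"slopes",q[:2].round(3))
E
python3 - <<'E'
from h import *
a=[]
s=sense();print(s["time_s"],s["tcp_pos"],s["wrist_force"])
for n,(r,c0) in dict(scene=(215,345),top=(215,205)).items():
    c,W=look(n);print(n);tops(c,W)
    o=np.load(n+"0.npz");print("before")
    d=o["depth"];m=o["mtx"];v,u=np.mgrid[:420,:560];P=np.stack([(u-m[0,2])/m[0,0]*d,(v-m[1,2])/m[1,1]*d,d],-1)
    tops(o,(P-o["t"])@o["R"])
    a.append(cv2.resize(c["pixels"][r-50:r+50,c0-65:c0+65,::-1],(520,400),interpolation=cv2.INTER_CUBIC))
cv2.imwrite("pics/b2.png",cv2.resize(np.hstack(a),(800,308)))
E
```

```text
6.4333 [0.52233095 0.00178405 0.25363621] [ 1.7305065  -0.19289754  0.67150234]
scene
blue 78 [0.53559894 0.2073144  0.17705531] [0.17705531 0.18114508 0.18345321]
  flange ring 456 0.1023 slopes [-0.014 -0.02 ]
green 65 [ 0.57137211 -0.19708716  0.17690477] [0.17690477 0.18247205 0.18382859]
  flange ring 404 0.1008 slopes [-0.04  -0.055]
before
blue 85 [0.53510408 0.20712997 0.18384556] [0.18384556 0.18954012 0.19239796]
  flange ring 498 0.1095 slopes [-0.108 -0.042]
green 64 [ 0.57276952 -0.19923134  0.17777743] [0.17777743 0.18150048 0.18440072]
  flange ring 391 0.1009 slopes [-0.03  -0.044]
top
  flange ring 144 0.1015 slopes [0.033 0.005]
green 107 [ 0.5600731  -0.20216151  0.1805403 ] [0.1805403  0.18386979 0.18613681]
  flange ring 761 0.102 slopes [-0.002 -0.008]
before
blue 105 [0.52385849 0.20254563 0.18832398] [0.18832398 0.19092115 0.19342359]
  flange ring 793 0.1101 slopes [0.003 0.005]
green 106 [ 0.56093086 -0.20268033  0.18055722] [0.18055722 0.1837257  0.18655549]
  flange ring 775 0.1016 slopes [-0.002 -0.004]
```

View pics/b2.png

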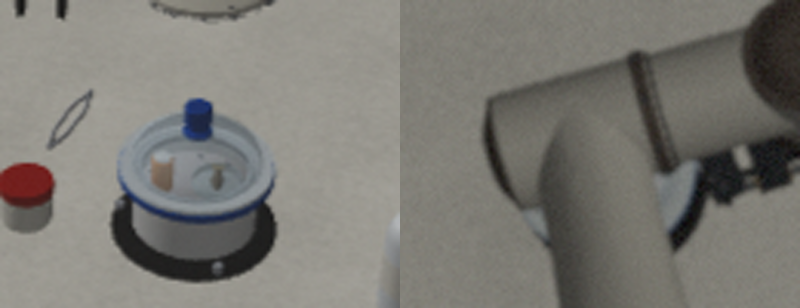

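The crop shows the blue flange now sitting on its band all round. Its height dropped from 0.1095 to 0.1023, and the knob top is about 0.181, so it is home. I'll check it again from the top once the arm is clear. Now over to the green knob.

Emit:
apply_moves:
  plan:
    - [[100,0.2,-1,0,0,0,0],[100,0.2,-1,0,0,0,0],[100,0.2,-1,0,0,0,0],[100,0.2,-1,0,0,0,0],[100,0.2,-1,0,0,0,0],[100,0.2,-1,0,0,0,0],[100,0.2,-0.9,0,0,0,0],[100,0.2,-0.6,0,0,0,0],[100,0,-0.2,0,0,0,0],[100,0,0,0,0,0,0]]

```text
time_s: 7.37
tcp_pos: [0.5623, -0.1955, 0.2487]
ee_rot: [[-0.935, -0.353, -0.008], [-0.354, 0.935, 0.011], [0.004, 0.013, -1.0]]
wrist_force: [0.2, 0.3, -0.7]
gripper_width: 0.997
```

Emit:
apply_moves:
  plan:
    - [[100,0,-0.28,0,-0.011,-0.008,0],[100,0,0,-0.5,0,0,0],[100,0,0,-0.5,0,0,0],[100,0,0,-0.5,0,0,0],[100,0,0,-0.1,0,0,0],[100,0,0,0,0,0,0]]

```text
time_s: 7.87
tcp_pos: [0.5617, -0.1978, 0.208]
ee_rot: [[-0.933, -0.359, 0.002], [-0.359, 0.933, -0.001], [-0.002, -0.002, -1.0]]
wrist_force: [-0.2, 0.1, -0.4]
gripper_width: 0.997
```

Run:
```python
from h import *
a=[]
for n,(r,c0) in dict(scene=(200,243),top=(205,335)).items():
    c,W=look(n);print(n);tops(c,W)
    a.append(cv2.resize(c["pixels"][r-50:r+50,c0-65:c0+65,::-1],(520,400),interpolation=cv2.INTER_CUBIC))
cv2.imwrite("pics/g1.png",cv2.resize(np.hstack(a),(800,308)))
```

```text
scene
blue 77 [0.53603843 0.2074104  0.17745907] [0.17745907 0.18090341 0.18407878]
  flange ring 461 0.1015 slopes [-0.025 -0.007]
green 63 [ 0.57173089 -0.19936282  0.17803854] [0.17803854 0.18220141 0.18506645]
  flange ring 392 0.1013 slopes [-0.037 -0.051]
top
blue 107 [0.52490013 0.20262712 0.17954841] [0.17954841 0.1822819  0.18473234]
  flange ring 764 0.101 slopes [ 0.005 -0.003]
green 23 [ 0.56271346 -0.19376953  0.18110751] [0.18110751 0.18407609 0.18581937]
  flange ring 478 0.1017 slopes [-0.007 -0.003]
```

View pics/g1.png

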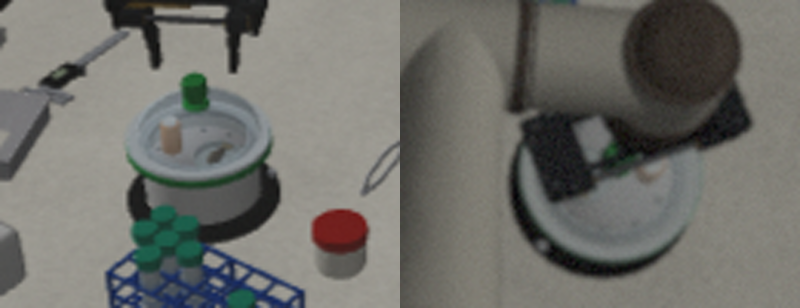

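From the top, the blue flange is at 0.101 with almost no slope, the same as the seated green one, so the blue lid is home. The jaws straddle the green knob at (193,92) in the crop. I'll correct y and descend.

Emit:
apply_moves:
  plan:
    - [[100,0.03,-0.19,0,0,0,0],[100,0,0,-0.4,0,0,0],[100,0,0,-0.4,0,0,0],[100,0,0,-0.4,0,0,0],[100,0,0,-0.3,0,0,0],[100,0,0,-0.15,0,0,0],[100,0,0,0,0,0,0]]

```text
time_s: 8.55
tcp_pos: [0.5636, -0.2031, 0.1655]
ee_rot: [[-0.933, -0.359, 0.008], [-0.359, 0.933, -0.002], [-0.007, -0.005, -1.0]]
wrist_force: [0.2, 0.6, 0.8]
gripper_width: 1.0
```

Emit:
apply_moves:
  plan:
    - [[100,-0.04,0,-0.15,0.002,0.007,0],[100,0,0,-0.07,0,0,0],[100,0,0,0,0,0,0]]

```text
time_s: 8.8
tcp_pos: [0.5625, -0.2032, 0.1588]
ee_rot: [[-0.933, -0.359, -0.001], [-0.359, 0.933, -0.0], [0.001, 0.0, -1.0]]
wrist_force: [-1.0, 0.1, -0.3]
gripper_width: 0.998
```

Emit:
apply_moves:
  plan:
    - [[0,0,0,0,0,0,0],[0,0,0,0,0,0,0],[0,0,0,0,0,0,0],[0,0,0,0,0,0,0],[0,0,0,0,0,0,0],[0,0,0,0,0,0,0],[0,0,0,0,0,0,0],[0,0,0,0,0,0,0],[0,0,0,0,0,0,0],[0,0,0,0,0,0,0]]

```text
time_s: 9.63
tcp_pos: [0.5631, -0.2028, 0.1605]
ee_rot: [[-0.933, -0.36, 0.002], [-0.36, 0.933, 0.0], [-0.002, -0.0, -1.0]]
wrist_force: [-2.0, 3.0, 0.4]
gripper_width: 0.355
```

Emit:
apply_moves:
  plan:
    - [[0,0,0,0.08,0,0,0],[0,0,0,0.08,0,0,0]]

```text
time_s: 9.8
tcp_pos: [0.5614, -0.2019, 0.1614]
ee_rot: [[-0.934, -0.358, -0.003], [-0.358, 0.934, 0.003], [0.002, 0.004, -1.0]]
wrist_force: [0.8, -1.2, -9.2]
gripper_width: 0.359
```

Emit:
apply_moves:
  plan:
    - [[0,0,0,0.1,0,0,0],[0,0,0,0.1,0,0,0]]

```text
time_s: 9.97
tcp_pos: [0.5598, -0.2017, 0.1623]
ee_rot: [[-0.934, -0.357, -0.008], [-0.357, 0.934, 0.005], [0.006, 0.007, -1.0]]
wrist_force: [2.2, -2.3, -13.9]
gripper_width: 0.359
```

Emit:
apply_moves:
  plan:
    - [[0,0.08,-0.03,0.12,-0.006,-0.008,0],[0,0.02,0,0.12,0,0,0]]

```text
time_s: 10.13
tcp_pos: [0.5588, -0.2018, 0.1635]
ee_rot: [[-0.935, -0.355, -0.011], [-0.355, 0.935, 0.002], [0.009, 0.005, -1.0]]
wrist_force: [1.6, -1.9, -15.7]
gripper_width: 0.36
```

```bash
cat > g.py <<'E'
from h import *
import sys
a=[]
for n,(r,c0) in dict(scene=(200,243),top=(205,335)).items():
    c,W=look(n);print(n);tops(c,W)
    a.append(cv2.resize(c["pixels"][r-50:r+50,c0-65:c0+65,::-1],(520,400),interpolation=cv2.INTER_CUBIC))
cv2.imwrite(sys.argv[1],cv2.resize(np.hstack(a),(800,308)))
s=sense();print(s["tcp_pos"],s["wrist_force"],s["moment"])
E
python3 g.py pics/g2.png
```

```text
scene
blue 79 [0.53728454 0.20777674 0.17801719] [0.17801719 0.18174304 0.18444954]
  flange ring 468 0.1019 slopes [-0.015 -0.018]
green 157 [ 0.56915235 -0.20227979  0.18416159] [0.18416159 0.19962805 0.22548218]
  flange ring 399 0.1037 slopes [-0.052 -0.057]
top
blue 108 [0.52498622 0.20252384 0.18017069] [0.18017069 0.18343398 0.18639992]
  flange ring 760 0.1013 slopes [ 0.008 -0.005]
green 4 [ 0.54408099 -0.2089759   0.18433824] [0.18433824 0.18596512 0.18726515]
  flange ring 461 0.1042 slopes [ 0.001 -0.003]
[ 0.55852673 -0.20189192  0.16404366] [ -1.40823247  -2.06999919 -15.71224836] [-0.56773472  0.02193092  0.03909596]
```

View pics/g2.png

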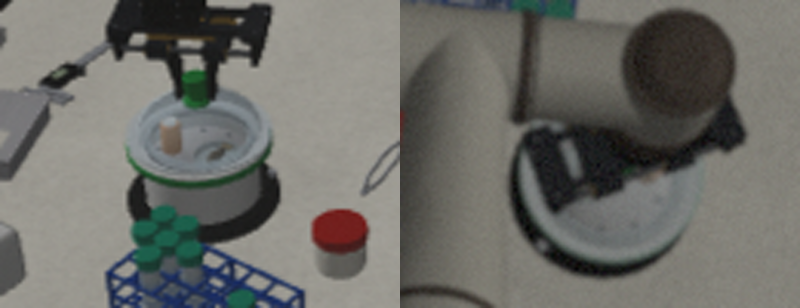

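The jaws hold the knob at (195,90), and the flange ring has risen about 2.5 mm (0.1042 against 0.1016) and is still level. The grip isn't slipping, so I'll keep pulling gently.

Emit:
apply_moves:
  plan:
    - [[0,0.1,0,0.12,-0.004,-0.01,0],[0,0.04,0,0.12,0,0,0]]

```text
time_s: 10.4
tcp_pos: [0.5601, -0.2019, 0.1684]
ee_rot: [[-0.935, -0.354, -0.006], [-0.354, 0.935, -0.002], [0.007, 0.001, -1.0]]
wrist_force: [1.9, 0.4, -5.1]
gripper_width: 0.359
```

Emit:
apply_moves:
  plan:
    - [[0,0.05,0,0.12,0.001,-0.006,0],[0,0.03,0,0.1,0,0,0],[0,0,0,0,0,0,0],[0,0,0,0,0,0,0]]

```text
time_s: 10.73
tcp_pos: [0.5688, -0.203, 0.1848]
ee_rot: [[-0.934, -0.358, 0.019], [-0.358, 0.934, -0.006], [-0.016, -0.013, -1.0]]
wrist_force: [1.1, 0.7, -4.8]
gripper_width: 0.354
```

```bash
python3 g.py pics/g3.png
```

```text
scene
blue 76 [0.53596358 0.20751284 0.17731521] [0.17731521 0.18080709 0.18352588]
  flange ring 459 0.1019 slopes [-0.02  -0.018]
green 199 [ 0.57500846 -0.19621894  0.19297943] [0.19297943 0.2085376  0.2273968 ]
  flange ring 332 0.0957 slopes [-0.149 -0.107]
top
blue 108 [0.5250837  0.20165221 0.1801918 ] [0.1801918  0.18219813 0.18467842]
  flange ring 753 0.1012 slopes [ 0.008 -0.005]
green 45 [ 0.54369911 -0.2157052   0.16653307] [0.16653307 0.16873995 0.19158035]
  flange ring 523 0.1213 slopes [ 0.202 -0.079]
[ 0.56865936 -0.20302893  0.18442606] [ 0.25983804  0.51011356 -4.25878538] [0.01494664 0.08642228 0.02233979]
```

View pics/g3.png

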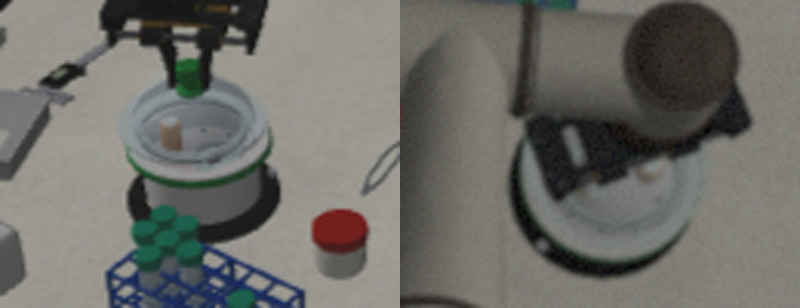

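The lid came free and overshot: it's now about 20 mm up, about 1° off level and 6 mm off in x. I'll level and centre it at this height first.

Emit:
apply_moves:
  plan:
    - [[0,-0.23,0.02,0,0.006,0.019,0],[0,0,0,0,0,0,0],[0,0,0,0,0,0,0]]

```text
time_s: 11.08
tcp_pos: [0.5622, -0.2023, 0.185]
ee_rot: [[-0.934, -0.358, -0.002], [-0.358, 0.934, 0.0], [0.002, 0.001, -1.0]]
wrist_force: [0.6, -0.3, -4.2]
gripper_width: 0.357
```

```bash
cat > f.py <<'E'
from h import *
s=sense();x,y=.5625,-.2025
print(s["time_s"],s["tcp_pos"].round(4) if hasattr(s["tcp_pos"],'round') else s["tcp_pos"],np.round(s["ee_rot"],3)[:,2],np.round(s["wrist_force"],1),np.round(s["moment"],2))
for n in("top","scene"):
    c,W=look(n);z=W[...,2];r=np.hypot(W[...,0]-x,W[...,1]-y)
    f=(c["depth"]>0)&(r>.078)&(r<.088)&(z>.098)&(z<.135)
    q=W[f]
    for _ in range(6):
        A=np.c_[q[:,0]-x,q[:,1]-y,np.ones(len(q))];p=np.linalg.lstsq(A,q[:,2],rcond=None)[0]
        e=q[:,2]-A@p; k=abs(e)<max(.003,1.8*e.std())
        if k.all():break
        q=q[k]
    th=np.degrees(np.arctan2(q[:,1]-y,q[:,0]-x))
    print(n,len(q),"flange top z",p[2].round(4),"slope deg",np.degrees(p[:2]).round(2),np.median(q[:,2]).round(4),"rms",e.std().round(4),np.histogram(th,8,(-180,180))[0])
    # edge outline of flange
    f=(c["depth"]>0)&(r<.11)&(z>p[2]-.004)&(z<p[2]+.004)
    print("   extents",np.percentile(W[f][:,:2],[.5,99.5],axis=0).round(4).tolist())
E
python3 f.py
```

```text
11.0833 [ 0.5622 -0.2023  0.185 ] [-0.002  0.    -1.   ] [ 0.6 -0.3 -4.2] [-0.06  0.    0.01]
top 229 flange top z 0.1259 slope deg [ 1.  -0.7] 0.1248 rms 0.002 [50 46 10  0  0 14 54 55]
   extents [[0.4725, -0.2964], [0.6096, -0.1128]]
scene 128 flange top z 0.126 slope deg [ 0.49 -0.59] 0.1261 rms 0.0026 [ 0  0 13 27 27 26 25 10]
   extents [[0.4832, -0.2947], [0.658, -0.1108]]
```

Emit:
apply_moves:
  plan:
    - [[0,0,0,-0.16,0,0,0],[0,0,0,-0.12,0,0,0],[0,0,0,-0.04,0,0,0],[0,0,0,0,0,0,0]]

```text
time_s: 11.52
tcp_pos: [0.5617, -0.2023, 0.1752]
ee_rot: [[-0.934, -0.358, -0.004], [-0.358, 0.934, 0.001], [0.003, 0.002, -1.0]]
wrist_force: [0.4, -0.4, -4.2]
gripper_width: 0.357
```

```bash
python3 f.py; python3 f.py
```

```text
11.5167 [ 0.5617 -0.2023  0.1752] [-0.004  0.001 -1.   ] [ 0.4 -0.4 -4.2] [ 0.01  0.03 -0.02]
top 217 flange top z 0.1159 slope deg [0.86 0.14] 0.115 rms 0.0019 [51 43  6  0  0 13 47 57]
   extents [[0.4712, -0.2956], [0.6044, -0.1135]]
scene 125 flange top z 0.1161 slope deg [-0.08 -0.82] 0.1156 rms 0.0025 [ 0  0 16 23 29 25 21 11]
   extents [[0.4787, -0.2955], [0.6579, -0.1117]]
11.6167 [ 0.5618 -0.2023  0.1754] [-0.003  0.    -1.   ] [ 0.1  0.1 -3.9] [-0.03 -0.03 -0.01]
top 236 flange top z 0.1157 slope deg [ 0.49 -0.52] 0.1151 rms 0.0022 [61 48  6  0  0 11 55 55]
   extents [[0.4712, -0.2953], [0.6087, -0.1134]]
scene 109 flange top z 0.1153 slope deg [0.77 0.13] 0.1153 rms 0.002 [ 0  0 13 20 19 26 21 10]
   extents [[0.4766, -0.2982], [0.6588, -0.1111]]
```

Emit:
apply_moves:
  plan:
    - [[0,0,0,0.02,0,0,0],[0,0,0,0,0,0,0],[0,0,0,0,0,0,0],[0,0,0,0,0,0,0]]

```text
time_s: 12.05
tcp_pos: [0.5625, -0.2024, 0.177]
ee_rot: [[-0.934, -0.358, -0.001], [-0.358, 0.934, 0.0], [0.001, 0.0, -1.0]]
wrist_force: [-0.4, 0.3, -5.6]
gripper_width: 0.356
```

```bash
python3 f.py; python3 g.py pics/g4.png; python3 -c "
from h import *
c,_=look('scene');cv2.imwrite('pics/s4.png',c['pixels'][:,:,::-1])"; python3 f.py
```

```text
12.05 [ 0.5625 -0.2024  0.177 ] [-0.001  0.    -1.   ] [-0.4  0.3 -5.6] [-0.02  0.04  0.01]
top 225 flange top z 0.1166 slope deg [-0.25 -0.25] 0.1167 rms 0.0022 [52 45  7  0  0 10 53 58]
   extents [[0.4711, -0.2951], [0.5802, -0.1134]]
scene 129 flange top z 0.1181 slope deg [ 1.32 -0.66] 0.1184 rms 0.0029 [ 0  0 11 26 30 32 19 11]
   extents [[0.4794, -0.2955], [0.6594, -0.1108]]
scene
blue 76 [0.53475094 0.20687476 0.17773477] [0.17773477 0.18088203 0.18379825]
  flange ring 469 0.1021 slopes [-0.023 -0.017]
green 191 [ 0.57078524 -0.19957086  0.19110354] [0.19110354 0.20567666 0.22183687]
  flange ring 451 0.1126 slopes [-0.12  -0.106]
top
blue 108 [0.52534365 0.2016916  0.1790586 ] [0.1790586  0.18193146 0.18413097]
  flange ring 769 0.1011 slopes [ 0.01  -0.001]
green 12 [ 0.54674139 -0.21780017  0.16458282] [0.16458282 0.19403345 0.1971943 ]
  flange ring 482 0.1169 slopes [ 0.027 -0.034]
[ 0.56237586 -0.20245809  0.17689357] [-0.63102564  0.65952304 -4.97631035] [-0.01614542  0.0084754  -0.08217704]
12.3 [ 0.5624 -0.2024  0.1769] [-0.002  0.    -1.   ] [ 0.  -0.1 -4.9] [ 0.01 -0.    0.  ]
top 241 flange top z 0.1179 slope deg [ 0.83 -0.15] 0.1171 rms 0.002 [56 48  7  0  0  9 58 63]
   extents [[0.4713, -0.2953], [0.6071, -0.1134]]
scene 110 flange top z 0.1171 slope deg [ 0.77 -0.46] 0.1174 rms 0.0023 [ 0  0 14 18 23 26 18 11]
   extents [[0.4805, -0.2952], [0.6577, -0.1117]]
```

View pics/g4.png

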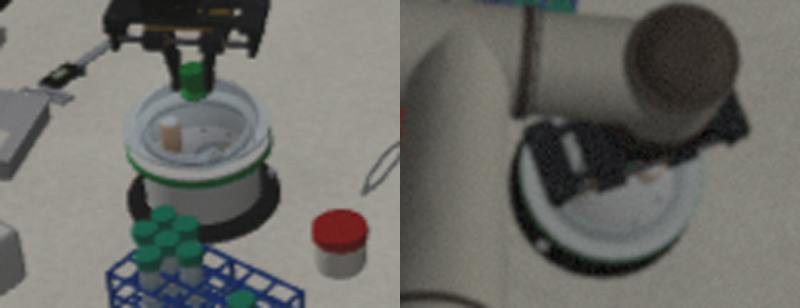

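View pics/s4.png

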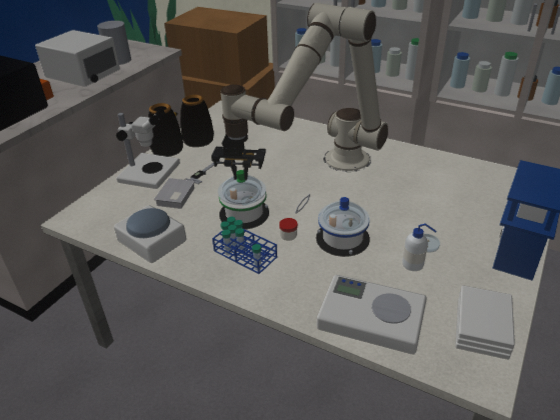

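The lid is held about 16 mm up and level to within about 1°. The blue lid is still seated, and the bystanders at (244,248), (288,228), (303,203) and (415,250) haven't moved. I'm handing the job in.

```bash
python3 -c "
from station import finish_job;print(finish_job())"
```

```text
the job is handed in; nothing more can be done
None
```

The blue lid is pressed home, and the green lid is free and held about 16 mm above its rim, level and centred. I handed the job in at about 12.3 s, and it gave no verdict.

- **Blue lid:** I pressed the knob down with closed fingertips, reaching about 29 N at the end. In the top camera the flange went from 0.110 m to 0.101 m with almost no slope, matching the seated green lid.
- **Green lid:** I gripped the knob and pulled up in small steps. The highest pull I read was about 16 N before the seal let go.
- **Overshoot:** when the seal snapped, the lid rose to about 24 mm, about 1° off level and 6 mm off centre. I levelled and centred it, then lowered it.
- **Last checks:**
  - The flange top is about 0.117 m, against 0.101 m when seated.
  - The tool is level to 0.1°, but the camera plane fits were noisier and disagreed by up to about 1.5°.
  - Only the lid's weight was left, about 5 N, and the knob wasn't slipping. The interface fixes the grip at half its maximum, about 30 N, so the advised 40 N was not available.
  - The blue lid was still home. By eye in the last scene picture, nothing else on the bench had moved.

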